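# Nest the weighing pans with handles fanned

### The arm

A 6-joint arm with a two-finger parallel gripper is mounted at the origin on the work surface; the furniture and walls round the work are solid. World frame = base frame: x ahead of the robot, y to its left, z up, the work surface at z = 0. Lengths are in m, angles in rad, forces in N, time in s.
With the tool pointing down it reaches from about 0.25 to 0.775 m from the base axis. Payload 4 kg.
Tool frame: the origin (TCP) lies at the very end of the fingers, on their centre line; the grasp point (between the pads) lies 19 mm behind it (manip.grasp_offset is the z of the grasp point in the tool frame, in m); z points along the fingers, y is the line along which they close (so a half turn about z gives the same grasp; the last joint's range is limited). The gripper opens to 94 mm and grips with 3 to 60 N. Pads are 16 mm wide; open, the fingers measure 119 mm over their backs; the gripper's body (75 mm by 177 mm) begins 78 mm behind the grasp point.
Start: joints at [1.047, 0.087, 1.371, -0, 1.684, -0.103], TCP at [0.225, 0.502, 0.206] pointing down, gripper open.
Joint ranges: [-3.1, 3.1], [-0.76, 2.03], [0.27, 2.55], [-1.08, 4.22], [0.17, 2.65], [-2.57, 2.57]. Speed limits (rad/s): [2.79, 2.79, 3.14, 3.14, 3.14, 3.14].

### API

Orientations are given as a unit quaternion [x, y, z, w].
In Python, from station import manip gives the robot as it stands.
- The arm moves only by the shell command python3 -m pendant 'ROWS'. ROWS is JSON, a list of rows, each a list of 5 numbers: the opening, from 0 (shut) to 1 (fully open), then the shift along the tool's x, y, z in mm, then the turn about the tool's z in rad. A call has 1 to 20 rows; each row is the pose to reach, as a shift and turn from the pose commanded when the call began, along the tool's axes at that moment; what a row does not reach only later rows make up. A row lasts 1/8 s, in which the tool goes at most 62.5 mm and 10.7 degrees, less where a joint would pass 70% of its speed; a pose out of reach is approached as far as the arm can. A call with a gripper value outside its range is refused whole. The fingers move at their own pace and stop on an object; the grip force is fixed at half the most. Time passes only in rows, so rows that repeat a pose let the fingers close. It gives the time, the measured TCP pose, the force and the opening at its end, in the units of the state.
- manip.sense(): the state, without advancing time (a new reading comes with each control period).
- manip.snapshot(name): name is "scene" or "top" or "wrist"; returns a dict with "image" (480x640x3 uint8, blue, green, red), "camera_matrix" (3x3 intrinsics, pixels), "distortion" ([k1, k2, p1, p2, k3] as OpenCV has them; the pictures are not rectified), "camera_from_world" (4x4, takes a point from world to camera coordinates). Camera axes: x right, y down, z forward; pixel columns grow to the right and rows downward; lengths in m; the calibration is good to about 2 mm. A picture is of the moment at which its call begins. There is no depth.
- manip.close_job(): hands the job in, once; it reports no verdict.
The state is a dict: "clock": time; "q": joint angles; "joint_velocities": joint speeds; "joint_efforts": joint torques, N m; "eef_pos": TCP position; "ee_rot": TCP orientation; "force": force on the tool from outside, world axes, zero at the start; "ft_torque": the same for the moment, N m; "width": opening from 0.0 (shut) to 1.0 (fully open).
Only numpy, scipy, OpenCV 4.12 (cv2) and the standard library are available. Lean on these libraries where they do the work, as an engineer would, in place of code of your own. Each camera call takes 0.05 s, during which the arm holds its last target. There are 200 camera calls.

### The job

Put the drained weighing pans away as one nest: take the medium pan (blue handle) off the sloping rack and set it upright in the large pan (yellow handle), then set the small pan (red handle) in the medium one, each sitting flat on the floor of the pan below. Fan the handles like a hand of cards: the blue handle about an eighth of a turn from the yellow one, and the red handle about another eighth of a turn further round the same way, so that each clears the one below. Lower the pans in gently rather than dropping them, leave the large pan standing where it is, and do not disturb the tub or the bottles.

Things in the scene. Friction and masses are not known exactly. Their poses are not given: they have to be found in the camera images.
- large_pan_center (a point): centre of the large round steel pan with the yellow handle: on its axis, half-way up its 40 mm wall. Open-topped, tapered: outside radius 50 mm at the underside, 58 mm at the rim; wall 2.5 mm, floor 4 mm thick. Axes: z up out of the mouth, x towards the handle.
- large_pan_grip (a point): middle of the yellow bar handle of the large pan, 80 mm out from the pan's axis and 44 mm above its underside. Axes: x out along the handle, y across it, z up out of the pan. The straight handle is 12 mm wide and 10 mm thick, stands on the rim (39 to 49 mm above the underside) and ends 108 mm from the axis; two handles in line would keep the upper pan from seating.
- large_pan: the large pan as a whole, 0.4 kg. It stands upright on the desk; its handle points towards the robot within 50 degrees either side. Origin on the pan's axis, at the underside. Same axes.
- medium_pan_center (a point): centre of the medium round steel pan with the blue handle: on its axis, half-way up its 40 mm wall. Open-topped, tapered: outside radius 41 mm at the underside, 49 mm at the rim; wall 2.5 mm, floor 4 mm thick. Axes: z up out of the mouth, x towards the handle.
- medium_pan_grip (a point): middle of the blue bar handle of the medium pan, 80 mm out from the pan's axis and 44 mm above its underside. Axes: x out along the handle, y across it, z up out of the pan. The straight handle is 12 mm wide and 10 mm thick, stands on the rim (39 to 49 mm above the underside) and ends 108 mm from the axis; two handles in line would keep the upper pan from seating.
- medium_pan: the medium pan as a whole, about 0.16 kg. It starts in one bay of the rack, its underside on the 40 degree slope, its handle pointing down the slope. In the large pan it has 6 mm play all round and its underside lies 4 mm above the large pan's. Origin at the underside's edge below the handle, 41 mm from the axis. Same axes.
- small_pan_center (a point): centre of the small round steel pan with the red handle: on its axis, half-way up its 40 mm wall. Open-topped, tapered: outside radius 32 mm at the underside, 40 mm at the rim; wall 2.5 mm, floor 4 mm thick. Axes: z up out of the mouth, x towards the handle.
- small_pan_grip (a point): middle of the red bar handle of the small pan, 80 mm out from the pan's axis and 44 mm above its underside. Axes: x out along the handle, y across it, z up out of the pan. The straight handle is 12 mm wide and 10 mm thick, stands on the rim (39 to 49 mm above the underside) and ends 108 mm from the axis; two handles in line would keep the upper pan from seating.
- small_pan: the small pan as a whole, about 0.12 kg. It starts in the other bay of the rack in the same way. In the medium pan it has 6 mm play all round and its underside lies 4 mm above the medium pan's. Origin at the underside's edge below the handle, 32 mm from the axis. Same axes.
- rack: fixed white draining rack, 268 mm wide: a board sloping up at 40 degrees away from the robot, two bays 130 mm apart, 8 mm fences beside them and an 8 mm lip along the low edge. Origin on the desk under the low edge, mid-width; x level, towards the high side, z up. The low edge of the board lies 45 mm above the desk, its upper edge 125 mm above it and 94 mm further back.
- dropper_mid (a point): brown dropper bottle, 33 mm wide, 102 mm tall, bystander; its centre
- tub_mid (a point): cream and red round tub, 63 mm wide, 34 mm tall, bystander; its centre
- spray_mid (a point): white bottle with a blue cap, 53 mm wide, 157 mm tall, bystander; its centre

How it is judged:
By the outcome, as a careful person would: the job done as asked, in the order asked, and still so for the second after the job is handed in, with the robot touching nothing.
It also fails if it takes over 58 s, if anything falls off the work surface, if the arm or the gripper's body presses on something with over 40 N, if the wrist force passes 120 N, or if a joint passes its speed limit or range.

## Working session

There is one attempt and no reset: what is moved stays moved. The work goes in short steps, Python scripts to look and compute and a shell command to move; the robot and the scene stay as the last step left them, time stands still between calls to the robot, and variables do not carry over. Pictures are saved under pics/ and viewed, on a budget of 10 in all, crops included, one or two more only if the job needs it, and the job is handed in when it is done.

```bash
mkdir -p pics; ls
python3 - <<'E'
from station import manip
import cv2
print(manip.sense(), manip.grasp_offset)
for n in ("scene","top"):
    s=manip.snapshot(n); cv2.imwrite(f"pics/{n}0.png",s["image"])
    print(n,s["camera_matrix"],s["distortion"],s["camera_from_world"])
E
```

```text
pics
{'clock': 0.0, 'q': array([ 1.04685224e+00,  8.79273090e-02,  1.37221048e+00,  1.67527333e-05,
        1.68359274e+00, -1.03120740e-01]), 'joint_velocities': array([ 0.0008802 ,  0.00019921,  0.00164021, -0.00068075,  0.0014767 ,
        0.00240663]), 'joint_efforts': array([-2.00513132e-04, -3.40164185e+01, -3.02432835e+01,  7.15705077e-02,
        3.26584477e-02, -1.50224619e-04]), 'eef_pos': array([0.22442236, 0.50154514, 0.20434152]), 'ee_rot': array([ 2.08861477e-01,  9.77944651e-01, -1.01425920e-03, -3.37600758e-04]), 'force': array([ 0.62861009,  0.31376801, -0.25223335]), 'ft_torque': array([-0.00649633, -0.02872231, -0.0384262 ]), 'width': 0.9941326889722742} -0.0188
scene [[506.10523147   0.         312.84562037]
 [  0.         506.10523147 235.49380729]
 [  0.           0.           1.        ]] [-0.04074571  0.          0.          0.          0.        ] [[ 0.58816919 -0.80869963  0.00786796 -0.24036048]
 [-0.57490328 -0.42493144 -0.69922778  0.43227325]
 [ 0.56880859  0.40674092 -0.71485565  0.76224434]
 [ 0.          0.          0.          1.        ]]
top [[615.93764214   0.         319.25259532]
 [  0.         615.93764214 234.09128098]
 [  0.           0.           1.        ]] [-0.19132673  0.          0.          0.          0.        ] [[-0.0044784  -0.99998198  0.00399802  0.1239484 ]
 [-0.98872551  0.00382951 -0.14969037  0.55331733]
 [ 0.14967236 -0.00462332 -0.98872484  1.33846647]
 [ 0.          0.          0.          1.        ]]
```

View pics/scene0.png

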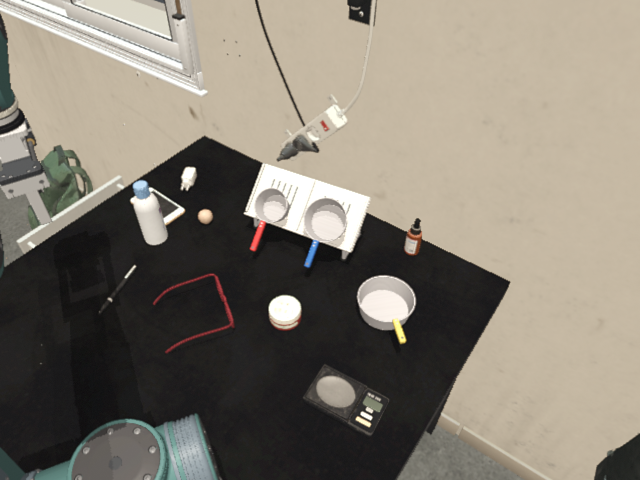

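View pics/top0.png

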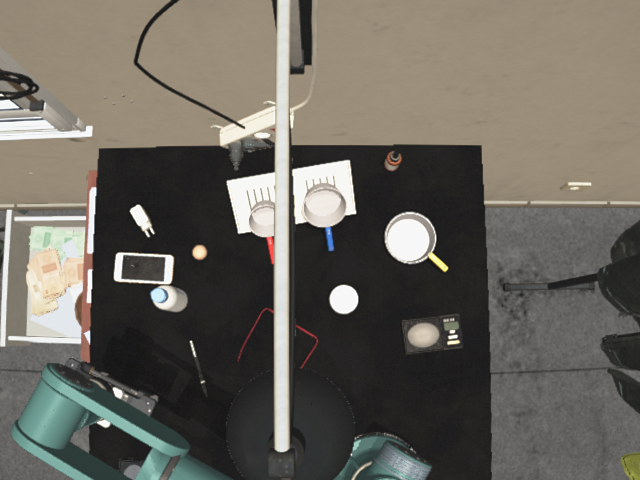

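The scene shows the red pan in the left bay with its handle near (258,237), the blue one in the right bay near (312,254), and the yellow handle at (400,332) on the large pan around (386,300). The tub is at (285,312) and the dropper at (414,238). In the top view a pole covers part of the red pan. The yellow handle points forward-right, so blue can point straight at the robot and red forward-left.

```bash
cat > h.py <<'E'
import cv2, numpy as np
from station import manip
REG={'scene':{'r':(240,210,275,260),'b':(295,230,330,275),'y':(385,310,415,350)},
     'top':{'r':(258,225,280,270),'b':(315,220,345,258),'y':(420,245,460,280)}}
def mask(img,c):
    h=cv2.cvtColor(img,cv2.COLOR_BGR2HSV); lo={'r':(0,150,60),'b':(100,130,50),'y':(20,110,80)}[c]; hi={'r':(8,255,255),'b':(125,255,255),'y':(38,255,255)}[c]
    return cv2.inRange(h,lo,hi)
def blob(img,c,roi=None):
    m=mask(img,c)
    if roi: 
        z=np.zeros_like(m); x0,y0,x1,y1=roi; z[y0:y1,x0:x1]=m[y0:y1,x0:x1]; m=z
    n,l,s,_=cv2.connectedComponentsWithStats(m); k=1+np.argmax(s[1:,4]); ys,xs=np.where(l==k)
    return np.c_[xs,ys].astype(float)
def ray(s,p):
    n=cv2.undistortPoints(np.float64(p).reshape(-1,1,2),s['camera_matrix'],np.float64(s['distortion'])).reshape(-1,2)
    T=s['camera_from_world']; R=T[:3,:3]; d=np.c_[n,np.ones(len(n))]@R; return -R.T@T[:3,3], d/np.linalg.norm(d,axis=1)[:,None]
def plane(s,p,z):
    o,d=ray(s,p); return o+d*((z-o[2])/d[:,2])[:,None]
def tri(sa,pa,sb,pb):
    a,da=ray(sa,pa); b,db=ray(sb,pb); da,db=da[0],db[0]
    t=np.linalg.lstsq(np.c_[da,-db],b-a,rcond=None)[0]; A,B=a+t[0]*da,b+t[1]*db
    return (A+B)/2, np.linalg.norm(A-B)
def ends(P):
    c=P.mean(0); u=np.linalg.svd(P-c,full_matrices=False)[2][0]
    if u[1]<0:u=-u       # towards larger row = handle tip (near robot)
    t=(P-c)@u; a,b=np.percentile(t,[1,99]); return c,c+a*u,c+b*u
E
python3 - <<'E'
from h import *
np.set_printoptions(precision=4,suppress=True)
S={n:manip.snapshot(n) for n in('scene','top')}
print([ray(S[n],[[320,240]])[0] for n in S])
for c in 'rby':
    B={n:blob(S[n]['image'],c,REG[n][c]) for n in S}
    E={n:ends(B[n]) for n in S}; print(c,{n:len(B[n]) for n in S},[E['top'][i].round(1) for i in range(3)])
    P=[tri(S['scene'],E['scene'][i],S['top'],E['top'][i]) for i in range(3)]
    for p,e in P: print('  ',p,'gap',round(e*1000,1))
    d=P[2][0]-P[1][0]; print('   len',np.linalg.norm(d),'yaw',np.degrees(np.arctan2(d[1],d[0])),'pitch',np.degrees(np.arcsin(d[2]/np.linalg.norm(d))))
    if c=='y':
        for n in S:
            q=plane(S[n],np.array(E[n]),.049); d=q[2]-q[1]; print(n,q,np.degrees(np.arctan2(d[1],d[0])),np.linalg.norm(d))
# large pan rim, from top and scene: bright region outline
for n,roi in(('top',(380,205,440,270)),('scene',(350,270,420,335))):
    im=S[n]['image']; x0,y0,x1,y1=roi; g=cv2.cvtColor(im,cv2.COLOR_BGR2GRAY); hsv=cv2.cvtColor(im,cv2.COLOR_BGR2HSV)
    m=((g>70)&(hsv[...,1]<70)).astype(np.uint8); z=np.zeros_like(m); z[y0:y1,x0:x1]=m[y0:y1,x0:x1]
    c=max(cv2.findContours(z,0,1)[0],key=cv2.contourArea)[:,0].astype(float)
    q=plane(S[n],c,.04)
    A=np.c_[2*q[:,:2],np.ones(len(q))]; s=np.linalg.lstsq(A,(q[:,:2]**2).sum(1),rcond=None)[0]; print(n,'rim',s[:2],np.sqrt(s[2]+s[0]**2+s[1]**2))
# tub top, lip
print('tub',plane(S['top'],[[343,299]],.034),'rack corners low',plane(S['top'],[[237,235],[355,214]],.05))
E
```

```text
[array([-0.0437, -0.3207,  0.849 ]), array([0.3473, 0.128 , 1.4057])]
r {'scene': 192, 'top': 120} [array([270.5, 248.8]), array([269.1, 237.3]), array([272.2, 262.7])]
   [0.5192 0.2314 0.0465] gap 3.1
   [0.5419 0.232  0.0736] gap 1.4
   [0.4914 0.2272 0.03  ] gap 1.0
   len 0.06691303058012953 yaw -174.5381330219521 pitch -40.752843992169694
b {'scene': 187, 'top': 141} [array([329.3, 238.9]), array([327.8, 227.3]), array([330.7, 250.6])]
   [0.5398 0.1002 0.0581] gap 1.6
   [0.5625 0.104  0.0765] gap 2.6
   [0.5166 0.0962 0.0409] gap 0.1
   len 0.05862167196848718 yaw -170.26189553582162 pitch -37.424405473623885
y {'scene': 110, 'top': 95} [array([438.6, 262.6]), array([429.4, 254.7]), array([447. , 269.9])]
   [ 0.4874 -0.1448  0.0426] gap 1.8
   [ 0.5048 -0.1235  0.0455] gap 2.8
   [ 0.4704 -0.1623  0.0474] gap 2.0
   len 0.05189634100804597 yaw -131.49773766540176 pitch 2.11295998787002
scene [[ 0.4826 -0.1455  0.049 ]
 [ 0.5014 -0.1233  0.049 ]
 [ 0.4687 -0.1619  0.049 ]] -130.25049887002046 0.05056208376350468
top [[ 0.4873 -0.1442  0.049 ]
 [ 0.5052 -0.124   0.049 ]
 [ 0.4709 -0.1628  0.049 ]] -131.52618925734822 0.05185186851910233
top rim [ 0.5463 -0.0827] 0.059055840343978
scene rim [ 0.5404 -0.0817] 0.062073322629620585
tub [[0.4088 0.0695 0.034 ]] rack corners low [[0.5512 0.3053 0.05  ]
 [0.5977 0.0414 0.05  ]]
```

```bash
python3 -m pendant '[[0.5,-452,-237,0,-0.595],[0.5,-452,-237,0,-0.595],[0.5,-452,-237,0,-0.595],[0.5,-452,-237,0,-0.595],[0.5,-452,-237,0,-0.595],[0.5,-452,-237,0,-0.595],[0.5,-452,-237,0,-0.595],[0.5,-452,-237,0,-0.595],[0.5,-452,-237,40,-0.595],[0.5,-452,-237,80,-0.595],[0.5,-452,-237,80,-0.595],[0.5,-452,-237,80,-0.595]]'
cat >> h.py <<'E'
def tool():
    from scipy.spatial.transform import Rotation as R
    st=manip.sense(); M=R.from_quat(st['ee_rot']).as_matrix(); return st,M
def go(x,y,z,yaw=None):
    "shift mm in tool axes and turn from the measured pose"
    st,M=tool(); d=M.T@(np.array([x,y,z])-st['eef_pos'])*1000
    cy=np.degrees(np.arctan2(M[1,0],M[0,0])); t=None if yaw is None else round(-np.radians((yaw-cy+180)%360-180),3)
    print('t',st['clock'],'at',st['eef_pos'].round(4),'yaw',round(cy,1),'q',st['q'].round(2),'w',round(st['width'],3),'F',st['force'].round(1),'shift',d.round(1),'turn',t)
E
python3 - <<'E'
from h import *
go(.540,.100,.043,190)
s=manip.snapshot('wrist'); cv2.imwrite('pics/w1.png',s['image'])
print(ray(s,[[320,240]]), plane(s,np.array(ends(blob(s['image'],'b'))),.058))
E
```

```text
clock: 1.7
eef_pos: [0.541, 0.1014, 0.127]
ee_rot: [-0.087, 0.996, 0.0, 0.001]
force: [0.2, 0.0, -0.1]
width: 0.503
t 1.7 at [0.541  0.1014 0.127 ] yaw -170.0 q [ 0.08  0.12  1.5   0.    1.53 -1.66] w 0.503 F [ 0.2  0.  -0.1] shift [ 1.4 -1.2 84. ] turn 0.0
(array([0.46977101, 0.08870409, 0.30596602]), array([[ 0.2502291 ,  0.0531016 , -0.96672934]])) [[0.54157102 0.10123862 0.058     ]
 [0.51378327 0.09655063 0.058     ]
 [0.57014946 0.10606016 0.058     ]]
```

View pics/w1.png

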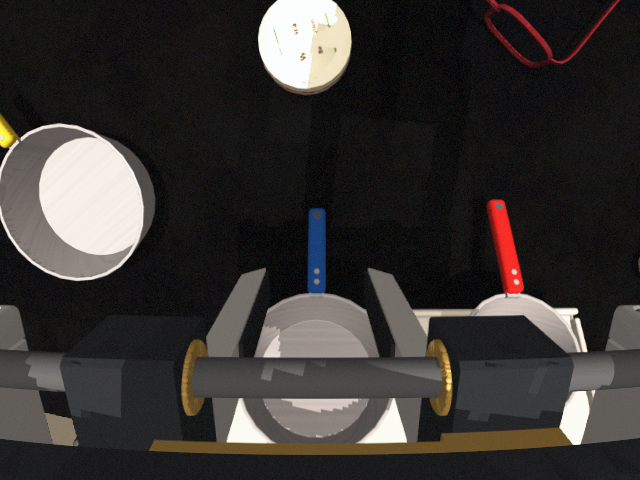

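The wrist view shows the blue handle, rows 208–290 at column 317, centred between the fingers and aligned with them, so I go down and grip.

```bash
python3 -m pendant '[[0.5,1,0,45,0],[0.5,1,0,84,0],[0.5,1,0,84,0],[0,1,0,84,0],[0,1,0,84,0],[0,1,0,84,0],[0,1,0,84,0]]' && python3 -m pendant '[[0,0,0,-20,0],[0,0,0,-40,0],[0,0,0,-70,0],[0,0,0,-100,0],[0,0,0,-100,0]]'
python3 - <<'E'
from h import *
go(.54,.1,.15)
s=manip.snapshot('scene'); cv2.imwrite('pics/s2.png',s['image'][120:320,180:460].repeat(2,0).repeat(2,1))
E
```

```text
clock: 2.62
eef_pos: [0.54, 0.101, 0.0424]
ee_rot: [-0.087, 0.996, 0.0, 0.001]
force: [-0.5, 1.1, 0.5]
width: 0.125
clock: 3.25
eef_pos: [0.541, 0.101, 0.144]
ee_rot: [-0.087, 0.996, 0.0, 0.003]
force: [0.1, -1.1, -2.0]
width: 0.123
t 3.25 at [0.541 0.101 0.144] yaw -170.0 q [ 0.08  0.1   1.47  0.    1.56 -1.66] w 0.123 F [ 0.1 -1.1 -2. ] shift [ 1.1 -0.8 -6. ] turn None
```

View pics/s2.png

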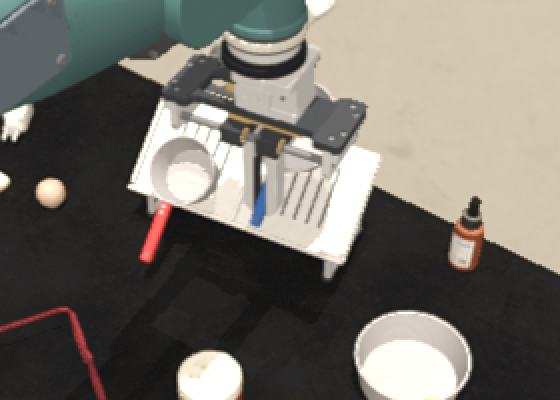

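The blue pan is held and off the rack, with its handle tip at crop (258,222). Next I measure the held pitch from the handle tip in the scene and wrist views.

```bash
cat >> h.py <<'E'
def pitch(c,grip_depth=.012,roi=None,far=1):
    st,M=tool(); g=st['eef_pos']+np.array([0,0,grip_depth])
    a,b=manip.snapshot('scene'),manip.snapshot('wrist')
    ea,eb=ends(blob(a['image'],c,roi)),ends(blob(b['image'],c))
    p,e=tri(a,ea[2 if far else 1],b,eb[1]); d=M[:,0]; out=(p-g)@d
    print('tip',p.round(4),'gap',round(e*1000,1),'out',out.round(4),'across',((p-g)@M[:,1]).round(4),'pitch',np.degrees(np.arctan2(p[2]-g[2],out)).round(1))
    return a,b
E
python3 - <<'E'
from h import *
a,b=pitch('b',roi=(250,140,400,260))
print([e.round(0) for e in ends(blob(a['image'],'b',(250,140,400,260)))],[e.round(0) for e in ends(blob(b['image'],'b'))])
E
```

```text
tip [0.5157 0.0945 0.143 ] gap 4.6 out 0.0248 across -0.0021 pitch -23.4
[array([309., 224.]), array([311., 215.]), array([308., 233.])] [array([316., 300.]), array([316., 241.]), array([316., 356.])]
```

Run:
```python
from h import *
for n,cols,lo,hi in(('top',list(range(236,246,2))+list(range(338,353,2)),190,245),('scene',[275,280,285,290,295,298,322,328,334,338],200,262)):
    s=manip.snapshot(n); im=cv2.imread(f'pics/{n}0.png'); g=cv2.cvtColor(im,cv2.COLOR_BGR2GRAY)
    px=[[c,lo+np.where(g[lo:hi,c]>110)[0].max()+.5] for c in cols]
    print(n,px)
    for z in(.045,.051):
        q=plane(s,px,z); k=np.polyfit(q[:,1],q[:,0],1); print(z,'x at y=.1:',np.polyval(k,.1),'at .23',np.polyval(k,.23),'yaw',np.degrees(np.arctan(-k[0])),'res',np.abs(q[:,0]-np.polyval(k,q[:,1])).max())
```

```text
top [[236, np.float64(225.5)], [238, np.float64(233.5)], [240, np.float64(233.5)], [242, np.float64(232.5)], [244, np.float64(232.5)], [338, np.float64(222.5)], [340, np.float64(220.5)], [342, np.float64(218.5)], [344, np.float64(216.5)], [346, np.float64(215.5)], [348, np.float64(214.5)], [350, np.float64(214.5)], [352, np.float64(214.5)]]
0.045 x at y=.1: 0.5867706280187738 at .23 0.569089201829638 yaw 7.745327704532395 res 0.015116793611745782
0.051 x at y=.1: 0.5857315013268888 at .23 0.5680500751377532 yaw 7.745327704532282 res 0.015050136466951192
scene [[275, np.float64(225.5)], [280, np.float64(226.5)], [285, np.float64(228.5)], [290, np.float64(230.5)], [295, np.float64(232.5)], [298, np.float64(233.5)], [322, np.float64(242.5)], [328, np.float64(244.5)], [334, np.float64(246.5)], [338, np.float64(248.5)]]
0.045 x at y=.1: 0.5923440266347175 at .23 0.5711846267988164 yaw 9.24465684449092 res 0.001363512880018014
0.051 x at y=.1: 0.5870867947768336 at .23 0.5659273949409327 yaw 9.244656844490803 res 0.001353337958551637
```

```bash
python3 -m pendant '[[0,0,0,-10,0.18],[0,0,0,-20,0.36],[0,0,0,-20,0.54],[0,0,0,-20,0.72],[0,0,0,-20,0.90],[0,0,0,-20,1.08],[0,0,0,-20,1.26],[0,0,0,-20,1.44],[0,0,0,-20,1.62],[0,0,0,-20,1.80],[0,0,0,-20,1.98],[0,0,0,-20,2.16],[0,0,0,-20,2.34],[0,0,0,-20,2.52],[0,0,0,-20,2.70],[0,-10,-4,-20,2.88],[0,-20,-6,-20,3.06],[0,-32,-9,-20,3.15],[0,-32,-9,-20,3.15],[0,-32,-9,-20,3.15]]'
python3 - <<'E'
from h import *
go(.574,.098,.070,9.5)
s=manip.snapshot('wrist'); cv2.imwrite('pics/w3.png',s['image'])
s=manip.snapshot('scene'); cv2.imwrite('pics/s3.png',s['image'][120:320,180:460].repeat(2,0).repeat(2,1))
E
```

```text
clock: 6.0
eef_pos: [0.5719, 0.0976, 0.1606]
ee_rot: [0.997, 0.083, -0.001, -0.0]
force: [-0.2, -0.2, -2.2]
width: 0.121
t 6.0 at [0.5719 0.0976 0.1606] yaw 9.6 q [0.07 0.17 1.37 0.   1.61 1.47] w 0.121 F [-0.2 -0.2 -2.2] shift [ 2.2 -0.  90.6] turn 0.001
```

View pics/s3.png

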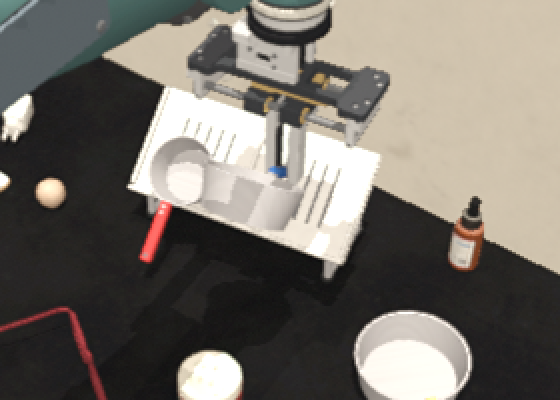

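```bash
python3 -m pendant '[[0,1,0,40,0],[0,1,0,80,0],[0,1,0,98,0],[0,1,0,98,0]]' && python3 -m pendant '[[0,0,0,3,0],[0,0,0,6,0],[0,0,0,6,0]]' && python3 -m pendant '[[0,0,0,3,0],[0,0,0,6,0],[0,0,0,6,0]]'
```

```text
clock: 6.6
eef_pos: [0.5724, 0.0977, 0.0623]
ee_rot: [0.997, 0.083, -0.001, -0.0]
force: [1.0, 0.2, -1.2]
width: 0.124
clock: 6.98
eef_pos: [0.5745, 0.0978, 0.0593]
ee_rot: [0.997, 0.083, 0.001, 0.0]
force: [-0.3, 0.5, 2.4]
width: 0.123
clock: 7.35
eef_pos: [0.5729, 0.0976, 0.0534]
ee_rot: [0.997, 0.083, -0.0, 0.0]
force: [-5.0, -1.4, 6.9]
width: 0.125
```

```bash
python3 -m pendant '[[0,0,0,3,0],[0,0,0,5,0],[0,0,0,5,0]]'
python3 - <<'E'
from h import *
s=manip.snapshot('scene'); cv2.imwrite('pics/s4.png',s['image'][120:320,180:460].repeat(2,0).repeat(2,1))
E
```

```text
clock: 7.72
eef_pos: [0.5721, 0.0974, 0.0472]
ee_rot: [0.997, 0.083, -0.001, 0.0]
force: [-5.8, -1.3, 3.6]
width: 0.123
```

View pics/s4.png

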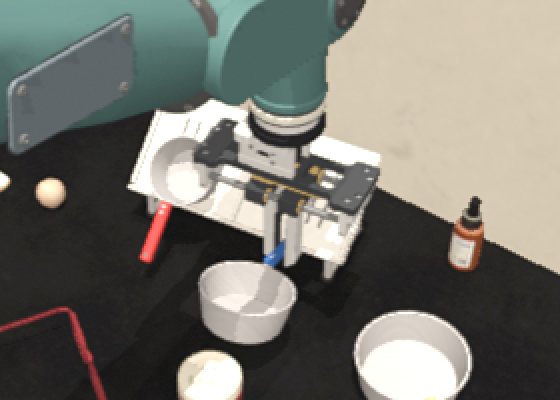

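The blue pan has swung nearly upright on the lip, its bowl now at crop (245,300). One more small press, then I lift and measure the tilt.

```bash
python3 -m pendant '[[0,0,0,2,0],[0,0,0,3,0],[0,0,0,3,0]]' && python3 -m pendant '[[0,-10,0,-30,0],[0,-20,0,-80,0],[0,-20,0,-110,0],[0,-20,0,-110,0],[0,-20,0,-110,0]]'
python3 - <<'E'
from h import *
st,M=tool(); go(.55,.1,.15,10)
s=manip.snapshot('wrist'); cv2.imwrite('pics/w5.png',s['image'])
s=manip.snapshot('scene'); cv2.imwrite('pics/s5.png',s['image'][100:340,150:470].repeat(2,0).repeat(2,1))
E
```

```text
clock: 8.15
eef_pos: [0.5719, 0.0974, 0.0439]
ee_rot: [0.997, 0.083, -0.002, 0.0]
force: [-5.6, -1.1, 2.0]
width: 0.123
clock: 8.78
eef_pos: [0.553, 0.0944, 0.1517]
ee_rot: [0.997, 0.083, -0.001, -0.0]
force: [0.6, 0.6, -2.1]
width: 0.126
t 8.775 at [0.553  0.0944 0.1517] yaw 9.5 q [0.07 0.13 1.43 0.   1.58 1.47] w 0.126 F [ 0.6  0.6 -2.1] shift [-2.1 -6.   1.7] turn -0.009
```

View pics/s5.png

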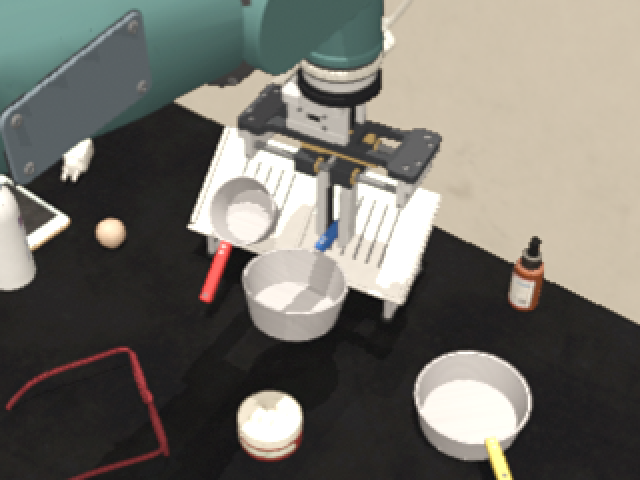

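```bash
cat >> h.py <<'E'
def bowl(px, depth=.012):
    "px: left and right extremes of the held rim in the scene view -> where the rim centre lies in the handle's vertical plane"
    st,M=tool(); g=st['eef_pos']+[0,0,depth]; s=manip.snapshot('scene'); o,d=ray(s,[np.mean(px,0)]); d=d[0]
    t=((g-o)@M[:,1])/(d@M[:,1]); p=o+t*d; r=p-g; print('rim centre',p.round(4),'out',(r@M[:,0]).round(4),'dz',r[2].round(4),'expect -.080,-.004')
    q=plane(s,[np.mean(px,0)],g[2]-.004)[0]; print('on level plane',q.round(4),'out',((q-g)@M[:,0]).round(4),'across',((q-g)@M[:,1]).round(4),'width',np.linalg.norm(np.diff(plane(s,px,g[2]-.004),axis=0)).round(4))
    return s
E
python3 - <<'E'
from h import *
im=manip.snapshot('scene')['image']; g=cv2.cvtColor(im,cv2.COLOR_BGR2GRAY)
for r in range(230,262,4): print(r,g[r,262:284].tolist(),'|',g[r,312:332].tolist())
bowl([[271.5,241.5],[323.5,241.5]])
E
```

```text
230 [110, 59, 25, 19, 21, 24, 21, 22, 21, 21, 18, 19, 60, 145, 211, 213, 193, 184, 187, 194, 198, 201] | [167, 166, 165, 165, 177, 205, 225, 232, 232, 232, 232, 232, 231, 232, 230, 231, 234, 235, 235, 234]
234 [37, 21, 21, 21, 21, 21, 20, 17, 17, 50, 150, 207, 192, 169, 173, 180, 186, 189, 190, 193, 197, 200] | [166, 165, 164, 162, 162, 179, 184, 189, 219, 227, 231, 232, 231, 231, 232, 232, 232, 233, 233, 233]
238 [20, 20, 19, 19, 19, 22, 20, 16, 48, 135, 162, 159, 163, 169, 176, 180, 182, 185, 188, 192, 195, 200] | [168, 166, 164, 165, 182, 188, 186, 182, 177, 180, 218, 230, 233, 235, 236, 235, 234, 233, 233, 232]
242 [24, 23, 23, 23, 28, 33, 33, 30, 40, 109, 167, 156, 153, 166, 173, 179, 184, 188, 192, 195, 195, 196] | [166, 166, 183, 191, 189, 185, 180, 177, 172, 168, 195, 219, 225, 230, 236, 239, 229, 221, 229, 233]
246 [23, 21, 30, 32, 35, 34, 35, 35, 33, 35, 83, 152, 167, 166, 169, 175, 183, 207, 238, 248, 248, 248] | [164, 183, 189, 186, 182, 179, 178, 173, 171, 200, 197, 135, 44, 17, 19, 18, 16, 18, 43, 74]
250 [30, 31, 35, 37, 37, 38, 37, 37, 38, 37, 39, 77, 124, 140, 147, 173, 201, 225, 242, 249, 250, 250] | [251, 251, 250, 240, 208, 199, 223, 215, 174, 109, 45, 21, 21, 23, 22, 21, 22, 22, 22, 21]
254 [37, 38, 37, 37, 37, 38, 38, 37, 41, 39, 31, 32, 77, 126, 144, 147, 150, 151, 152, 153, 156, 159] | [232, 215, 185, 161, 150, 145, 142, 121, 72, 25, 17, 20, 21, 22, 22, 21, 20, 21, 20, 21]
258 [38, 38, 37, 37, 37, 32, 28, 27, 29, 28, 29, 25, 31, 81, 130, 145, 149, 151, 153, 155, 157, 159] | [157, 155, 151, 147, 145, 137, 98, 42, 22, 23, 21, 21, 20, 20, 17, 19, 18, 22, 21, 19]
rim centre [0.4682 0.0802 0.1685] out -0.0856 dz 0.0056 expect -.080,-.004
on level plane [0.4755 0.0859 0.1589] out -0.0775 across -0.0044 width 0.098
```

Left and right rim extremes at (270,239) and (322,242) put the bowl about 5–7° high, which is uncertain. A slightly deeper press is safe, because contact with the floor corrects a pan that has turned too far.

```bash
python3 -m pendant '[[0,16,0,40,0],[0,16,0,80,0],[0,16,0,100,0],[0,16,0,106,0],[0,16,0,109,0],[0,16,0,111,0],[0,16,0,112,0],[0,16,0,112,0]]' && python3 -m pendant '[[0,-10,0,-30,0],[0,-16,0,-80,0],[0,-16,0,-112,0],[0,-16,0,-112,0],[0,-16,0,-112,0]]'
python3 - <<'E'
from h import *
im=manip.snapshot('scene')['image']; g=cv2.cvtColor(im,cv2.COLOR_BGR2GRAY)
for r in range(232,252,3): print(r,g[r,264:278].tolist(),'|',g[r,316:330].tolist())
bowl([[270.3,239],[322.3,242]])
E
```

```text
clock: 9.98
eef_pos: [0.5703, 0.0971, 0.0428]
ee_rot: [0.997, 0.083, 0.001, -0.0]
force: [-1.6, -0.5, 3.3]
width: 0.121
clock: 10.6
eef_pos: [0.553, 0.0944, 0.1515]
ee_rot: [0.997, 0.083, -0.001, -0.0]
force: [-0.3, 0.3, -1.9]
width: 0.125
232 [19, 22, 20, 19, 20, 21, 19, 17, 16, 52, 147, 209, 193, 172] | [160, 164, 209, 227, 232, 233, 233, 232, 230, 230, 231, 231, 232, 232]
235 [21, 20, 20, 18, 21, 22, 18, 30, 115, 204, 195, 171, 172, 177] | [160, 177, 183, 181, 196, 223, 232, 232, 232, 233, 233, 233, 233, 232]
238 [20, 20, 20, 20, 22, 17, 20, 109, 222, 206, 168, 169, 174, 178] | [179, 186, 183, 180, 175, 180, 228, 233, 231, 234, 235, 235, 234, 233]
241 [22, 21, 21, 22, 23, 19, 37, 110, 156, 151, 155, 166, 173, 179] | [186, 183, 180, 176, 171, 171, 192, 225, 239, 233, 230, 233, 234, 232]
244 [22, 31, 33, 35, 34, 32, 28, 69, 165, 161, 148, 160, 170, 177] | [184, 181, 177, 173, 170, 165, 199, 171, 85, 49, 89, 125, 169, 212]
247 [31, 31, 36, 36, 38, 38, 35, 36, 75, 152, 178, 170, 167, 172] | [178, 175, 171, 168, 172, 214, 197, 119, 37, 20, 21, 21, 20, 19]
250 [34, 37, 39, 36, 38, 37, 37, 35, 38, 73, 121, 144, 174, 202] | [203, 176, 194, 222, 210, 153, 75, 25, 21, 23, 21, 22, 21, 20]
rim centre [0.4637 0.0795 0.1754] out -0.0901 dz 0.0127 expect -.080,-.004
on level plane [0.4763 0.0894 0.1588] out -0.076 across -0.0077 width 0.0987
```

```bash
python3 -m pendant '[[0,-20,20,0,-0.17],[0,-40,40,0,-0.34],[0,-60,60,0,-0.51],[0,-80,80,0,-0.68],[0,-100,100,0,-0.85],[0,-118,120,0,-1.02],[0,-118,140,0,-1.19],[0,-118,163,0,-1.36],[0,-118,163,0,-1.53],[0,-118,163,0,-1.7],[0,-118,163,0,-1.87],[0,-118,163,0,-2.04],[0,-118,163,0,-2.21],[0,-118,163,0,-2.38],[0,-118,163,0,-2.55],[0,-118,163,0,-2.72],[0,-118,163,0,-2.89],[0,-118,163,0,-3.028],[0,-118,163,0,-3.028],[0,-118,163,0,-3.028]]'
python3 - <<'E'
from h import *
go(.464,-.086,.09,183)
t=manip.snapshot('top')['image']; s=manip.snapshot('scene')['image']; w=manip.snapshot('wrist')['image']
f=lambda i,x,y: cv2.resize(i[y:y+150,x:x+200],(400,300),interpolation=cv2.INTER_CUBIC)
cv2.imwrite('pics/c6.png',np.vstack([np.hstack([f(t,330,160),f(s,300,200)]),np.hstack([cv2.resize(w,(400,300)),np.zeros((300,400,3),np.uint8)])]))
E
```

```text
clock: 13.2
eef_pos: [0.4637, -0.0857, 0.1523]
ee_rot: [-0.025, 1.0, 0.0, -0.001]
force: [0.3, 0.8, -2.4]
width: 0.122
t 13.2 at [ 0.4637 -0.0857  0.1523] yaw -177.1 q [-0.3  -0.07  1.63 -0.    1.58 -1.92] w 0.122 F [ 0.3  0.8 -2.4] shift [-0.4 -0.4 62.3] turn -0.002
```

View pics/c6.png

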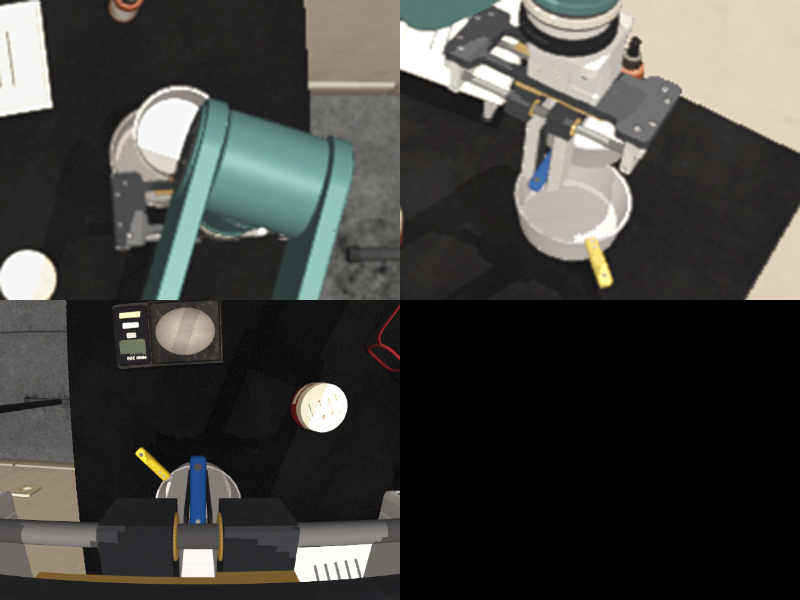

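Run:
```python
from h import *
a,b=pitch('b',roi=(350,250,420,310))
print([e.round(1) for e in ends(blob(a['image'],'b',(350,250,420,310)))],[e.round(1) for e in ends(blob(b['image'],'b'))])
st,M=tool(); g=st['eef_pos']+[0,0,.012]
for th in(0,10,20,30,40):
    c,s_=np.cos(np.radians(th)),np.sin(np.radians(th))
    P=np.array([g+M[:,0]*(x*c+z*s_)+np.array([0,0,-x*s_+z*c]) for x,z in((.028,.005),(.028,-.005),(-.02,.005))])
    print(th,[ (cv2.projectPoints(P,cv2.Rodrigues(q['camera_from_world'][:3,:3])[0],q['camera_from_world'][:3,3],q['camera_matrix'],np.float64(q['distortion']))[0].reshape(-1,2)).round(1).tolist() for q in(a,b)])
```

```text
tip [ 0.4405 -0.0879  0.1677] gap 1.5 out 0.0236 across -0.0009 pitch 6.3
[array([370.2, 286.1]), array([374.4, 275.9]), array([367. , 293.9])] [array([316.4, 303.4]), array([316.8, 250. ]), array([316., 356.])]
0 [[[365.1, 294.4], [364.6, 298.0], [378.4, 276.1]], [[317.3, 243.5], [317.2, 237.8], [317.4, 342.6]]]
10 [[[364.7, 296.3], [364.7, 299.2], [378.3, 275.3]], [[317.3, 239.6], [317.2, 237.9], [317.4, 344.1]]]
20 [[[364.6, 298.0], [365.1, 300.0], [378.0, 274.7]], [[317.2, 237.8], [317.2, 239.8], [317.4, 344.2]]]
30 [[[364.7, 299.2], [365.7, 300.3], [377.6, 274.5]], [[317.2, 237.9], [317.2, 243.3], [317.4, 342.8]]]
40 [[[365.1, 299.9], [366.5, 300.1], [377.0, 274.7]], [[317.2, 239.8], [317.2, 248.2], [317.4, 340.0]]]
```

Run:
```python
from h import *
from scipy.optimize import least_squares
s=manip.snapshot('top')
q=plane(s,[[396.5,225],[400,214],[407.5,206.5],[419,203.5],[430,205.5]],.158)[:,:2]
for R in(.049,None):
    f=(lambda p:np.hypot(*(q-p[:2]).T)-(R or p[2])); r=least_squares(f,[.54,-.08,.049]); print(r.x.round(4),r.fun.round(4))
```

```text
[ 0.5512 -0.0862  0.049 ] [ 0.0002 -0.      0.0001 -0.0005  0.0005]
[ 0.5502 -0.0867  0.0499] [-0.0001  0.      0.0003 -0.0004  0.0002]
```

```bash
python3 -m pendant '[[0,5,2,30,0],[0,5,2,60,0],[0,5,2,80,0],[0,5,2,90,0],[0,5,2,98,0],[0,5,2,98,0]]' && python3 -m pendant '[[0,0,0,4,0],[0,0,0,7,0],[0,0,0,10,0],[0,0,0,10,0]]' && python3 -m pendant '[[0,0,0,2,0],[0,0,0,4,0],[0,0,0,4,0]]'
```

```text
clock: 14.25
eef_pos: [0.4592, -0.0841, 0.0555]
ee_rot: [-0.026, 1.0, 0.0, -0.0]
force: [0.4, -0.7, -1.3]
width: 0.128
clock: 14.75
eef_pos: [0.459, -0.084, 0.0452]
ee_rot: [-0.026, 1.0, 0.0, -0.0]
force: [0.1, -0.3, -3.0]
width: 0.122
clock: 15.12
eef_pos: [0.459, -0.084, 0.0412]
ee_rot: [-0.026, 1.0, 0.0, -0.0]
force: [-0.1, -0.6, -2.1]
width: 0.123
```

```bash
python3 -m pendant '[[0,0,0,2,0],[0,0,0,3,0],[0,0,0,3,0]]' && python3 -m pendant '[[0,0,0,1,0],[0,0,0,2,0],[0,0,0,2,0]]'
```

```text
clock: 15.5
eef_pos: [0.4591, -0.084, 0.0383]
ee_rot: [-0.026, 1.0, 0.0, -0.0]
force: [0.1, -0.5, -2.7]
width: 0.123
clock: 15.88
eef_pos: [0.4591, -0.084, 0.0364]
ee_rot: [-0.026, 1.0, 0.0, -0.0]
force: [-0.3, 0.7, -1.9]
width: 0.129
```

```bash
python3 -m pendant '[[0,0,0,1,0],[0,0,0,2,0],[0,0,0,2,0]]' && python3 -m pendant '[[0,0,0,1,0],[0,0,0,2,0],[0,0,0,2,0]]'
```

```text
clock: 16.25
eef_pos: [0.4591, -0.084, 0.0343]
ee_rot: [-0.026, 1.0, 0.0, -0.0]
force: [0.1, -0.2, -1.7]
width: 0.127
clock: 16.62
eef_pos: [0.4591, -0.084, 0.0323]
ee_rot: [-0.026, 1.0, 0.0, -0.0]
force: [0.1, -0.5, -1.8]
width: 0.126
```

```bash
python3 -m pendant '[[0,0,0,1,0],[0,0,0,2,0],[0,0,0,2,0]]' && python3 -m pendant '[[0,0,0,1,0],[0,0,0,2,0],[0,0,0,2,0]]'
python3 - <<'E'
from h import *
s=manip.snapshot('scene'); print(ends(blob(s['image'],'b',(330,250,420,350))))
w=manip.snapshot('wrist')['image']; i=s['image'][250:370,320:440]
cv2.imwrite('pics/c7.png',np.hstack([cv2.resize(i,(400,400),interpolation=cv2.INTER_CUBIC),cv2.resize(w,(400,400))]))
E
```

```text
clock: 17.0
eef_pos: [0.4591, -0.084, 0.0303]
ee_rot: [-0.026, 1.0, 0.0, -0.0]
force: [-0.4, -0.3, -1.5]
width: 0.127
clock: 17.38
eef_pos: [0.4592, -0.0841, 0.0288]
ee_rot: [-0.026, 1.0, -0.0, 0.0]
force: [-1.3, 0.3, 1.4]
width: 0.123
(array([361.41558442, 330.22077922]), array([365.17139101, 321.39641668]), array([358.56546659, 336.9172031 ]))
```

View pics/c7.png

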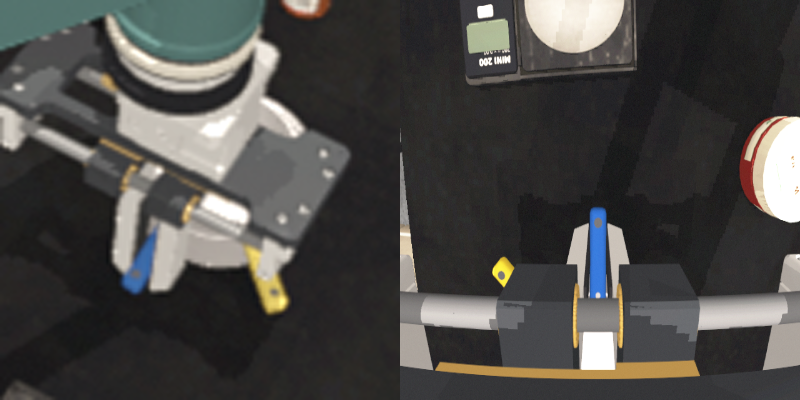

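Contact is at TCP z 0.029. That fits the underside edge below the handle touching the floor with the pan still about 6° bowl-high. I ease off 1 mm and open slowly so it settles the rest of the way.

```bash
python3 -m pendant '[[0,0,0,-1,0],[0.126,0,0,-1,0],[0.128,0,0,-1,0],[0.13,0,0,-1,0],[0.133,0,0,-1,0],[0.136,0,0,-1,0],[0.14,0,0,-1,0],[0.15,0,0,-1,0],[0.2,0,0,-1,0],[0.35,0,0,-1,0],[0.35,0,0,-1,0]]' && python3 -m pendant '[[0.35,0,0,-30,0],[0.35,0,0,-80,0],[0.35,30,60,-110,0],[0.35,60,120,-110,0],[0.35,60,150,-110,0],[0.35,60,150,-110,0]]'
python3 - <<'E'
from h import *
go(.52,.23,.15,190)
s=manip.snapshot('scene');t=manip.snapshot('top')
f=lambda i,x,y: cv2.resize(i[y:y+120,x:x+120],(400,400),interpolation=cv2.INTER_CUBIC)
cv2.imwrite('pics/c8.png',np.hstack([f(s['image'],330,250),f(t['image'],370,190)]))
E
```

```text
clock: 18.85
eef_pos: [0.4592, -0.0841, 0.0295]
ee_rot: [-0.026, 1.0, 0.0, 0.0]
force: [0.6, 0.3, -0.3]
width: 0.338
clock: 19.6
eef_pos: [0.3908, 0.0647, 0.1399]
ee_rot: [-0.029, 1.0, 0.0, 0.001]
force: [0.3, -0.8, -0.8]
width: 0.348
t 19.6 at [0.3908 0.0647 0.1399] yaw -176.7 q [ 0.02 -0.24  1.81  0.    1.58 -1.61] w 0.348 F [ 0.3 -0.8 -0.8] shift [-138.5  157.6   -9.8] turn -0.117
```

View pics/c8.png

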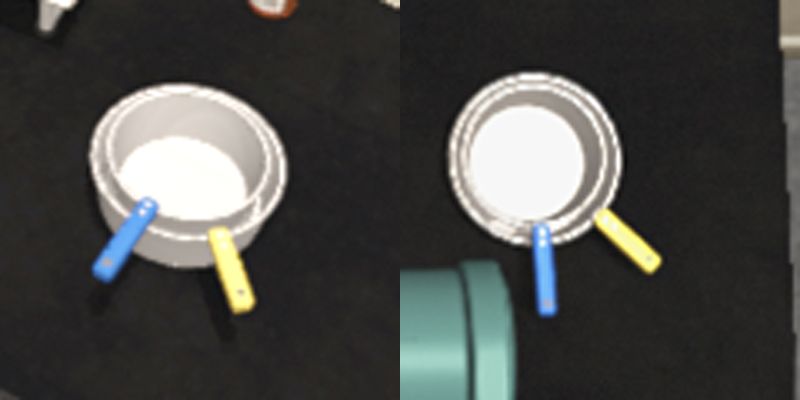

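Both views show the medium pan nested level and concentric, with blue and yellow apart by roughly an eighth of a turn: blue at crop-right (544,270), yellow at (628,240). Next is the small pan.

```bash
python3 -m pendant '[[0.5,-40,50,0,0],[0.5,-80,100,0,-0.05],[0.5,-131,157,0,-0.1],[0.5,-131,157,10,-0.1],[0.5,-131,157,10,-0.1],[0.5,-131,157,10,-0.1]]'
python3 - <<'E'
from h import *
np.set_printoptions(precision=4,suppress=True)
go(.513,.229,.033,189)
S={n:manip.snapshot(n) for n in('scene','top','wrist')}
e=ends(blob(S['wrist']['image'],'r',(220,150,420,330))); print('wrist red',[x.round(0) for x in e], plane(S['wrist'],np.array(e),.048))
es=ends(blob(S['scene']['image'],'r',REG['scene']['r'])); et=ends(blob(S['top']['image'],'r',REG['top']['r']))
for i in(1,2): print('s/w',tri(S['scene'],es[i],S['wrist'],e[3-i]),'t/w',tri(S['top'],et[i],S['wrist'],e[3-i]))
for c,z in(('y',.049),('b',.053)):
    for n,roi in(('scene',(340,290,420,350)),('top',(400,240,460,300))):
        q=plane(S[n],np.array(ends(blob(S[n]['image'],c,roi))),z); d=q[2]-q[1]; print(c,n,q[0],'tip',q[2],'yaw',np.degrees(np.arctan2(d[1],d[0])).round(1),'len',np.linalg.norm(d).round(4))
E
```

```text
clock: 20.45
eef_pos: [0.5142, 0.2247, 0.1293]
ee_rot: [-0.075, 0.997, -0.0, -0.0]
force: [-0.4, -0.3, -0.3]
width: 0.499
t 20.45 at [0.5142 0.2247 0.1293] yaw -171.4 q [ 0.31  0.14  1.46 -0.    1.54 -1.41] w 0.499 F [-0.4 -0.3 -0.3] shift [ 0.5  4.5 96.3] turn -0.007
wrist red [array([322., 252.]), array([321., 205.]), array([323., 298.])] [[0.5191 0.2293 0.048 ]
 [0.4859 0.2234 0.048 ]
 [0.5532 0.2354 0.048 ]]
s/w (array([0.5427, 0.2332, 0.0735]), np.float64(0.0004314404070289251)) t/w (array([0.4911, 0.2202, 0.1951]), np.float64(0.006188378894888268))
s/w (array([0.4881, 0.2238, 0.0348]), np.float64(2.6207145263822907e-06)) t/w (array([0.4873, 0.2254, 0.0472]), np.float64(0.004619562263682081))
y scene [ 0.4818 -0.1458  0.049 ] tip [ 0.469  -0.1621  0.049 ] yaw -128.2 len 0.0524
y top [ 0.4873 -0.1444  0.049 ] tip [ 0.4709 -0.1629  0.049 ] yaw -131.6 len 0.0519
b scene [ 0.4619 -0.0847  0.053 ] tip [ 0.4365 -0.0861  0.053 ] yaw -177.0 len 0.0587
b top [ 0.4637 -0.0849  0.053 ] tip [ 0.4396 -0.0863  0.053 ] yaw -176.8 len 0.0535
```

Large pan unmoved; blue is at −177°, yellow about −131°, so red should go to about 137°. I grip the red handle at (0.511, 0.228).

```bash
python3 -m pendant '[[0.5,3,4,45,-0.02],[0.5,3,4,91,-0.02],[0.5,3,4,91,-0.02],[0,3,4,91,-0.02],[0,3,4,91,-0.02],[0,3,4,91,-0.02],[0,3,4,91,-0.02]]' && python3 -m pendant '[[0,0,0,-20,0],[0,0,0,-50,0],[0,0,0,-80,0],[0,0,0,-125,0],[0,0,0,-125,0],[0,0,0,-125,0]]'
python3 - <<'E'
from h import *
go(.574,.098,.06,9.5)
a,b=pitch('r',.011,roi=(220,150,300,260))
print([e.round(0) for e in ends(blob(a['image'],'r',(220,150,300,260)))],[e.round(0) for e in ends(blob(b['image'],'r',(220,150,420,400)))])
E
```

```text
clock: 21.48
eef_pos: [0.5113, 0.2297, 0.0395]
ee_rot: [-0.086, 0.996, -0.0, 0.001]
force: [0.1, 0.8, 0.9]
width: 0.124
clock: 22.22
eef_pos: [0.5098, 0.2295, 0.1622]
ee_rot: [-0.086, 0.996, -0.0, -0.001]
force: [-0.2, 0.1, -2.1]
width: 0.125
t 22.225 at [0.5098 0.2295 0.1622] yaw -170.1 q [ 0.32  0.12  1.42  0.    1.6  -1.42] w 0.125 F [-0.2  0.1 -2.1] shift [ -40.9 -140.6  102.1] turn -3.135
tip [0.4862 0.2246 0.159 ] gap 1.9 out 0.0241 across -0.0008 pitch -30.5
[array([248., 202.]), array([250., 193.]), array([246., 209.])] [array([316., 300.]), array([317., 240.]), array([316., 356.])]
```

```bash
python3 -m pendant '[[0,0,0,0,0.18],[0,0,0,0,0.36],[0,0,0,0,0.54],[0,0,0,0,0.72],[0,0,0,0,0.90],[0,0,0,0,1.08],[0,0,0,0,1.26],[0,0,0,0,1.44],[0,0,0,0,1.62],[0,0,0,0,1.80],[0,0,0,0,1.98],[0,0,0,0,2.16],[0,0,0,0,2.34],[0,0,0,0,2.52],[0,0,0,0,2.70],[0,-10,-2,0,2.88],[0,-20,-3,0,3.06],[0,-40,-4,0,3.15],[0,-40,-4,0,3.15],[0,-40,-4,0,3.15]]' && python3 -m pendant '[[0,0,0,40,0],[0,0,0,80,0],[0,0,0,96,0],[0,0,0,101,0],[0,0,0,105,0],[0,0,0,105,0]]' && python3 -m pendant '[[0,0,0,3,0],[0,0,0,6,0],[0,0,0,6,0]]'
```

```text
clock: 24.82
eef_pos: [0.5497, 0.2325, 0.1621]
ee_rot: [0.997, 0.082, -0.001, 0.0]
force: [0.1, 0.5, -0.8]
width: 0.125
clock: 25.58
eef_pos: [0.5506, 0.2327, 0.0614]
ee_rot: [0.997, 0.082, 0.0, -0.0]
force: [-4.0, -2.2, 3.2]
width: 0.122
clock: 25.95
eef_pos: [0.5506, 0.2327, 0.0585]
ee_rot: [0.997, 0.082, 0.001, -0.0]
force: [-10.5, -3.5, 14.9]
width: 0.124
```

```bash
python3 -m pendant '[[0,-1,0,0,0],[0,-2,0,1,0],[0,-3,0,2,0],[0,-3,0,2,0]]'
python3 - <<'E'
from h import *
s=manip.snapshot('wrist'); s2=manip.snapshot('scene')
cv2.imwrite('pics/c9.png',np.hstack([cv2.resize(s2['image'][150:290,220:360],(400,400),interpolation=cv2.INTER_CUBIC),cv2.resize(s['image'][120:440,160:480],(400,400))]))
E
```

```text
clock: 26.45
eef_pos: [0.5496, 0.2325, 0.0564]
ee_rot: [0.997, 0.082, 0.003, -0.0]
force: [-5.5, -2.8, 11.4]
width: 0.123
```

View pics/c9.png

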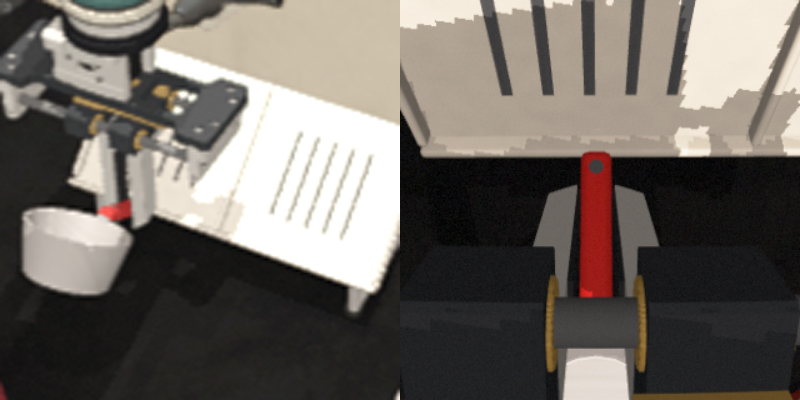

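The red tip is resting on the lip, at crop (596,155), and the bowl has come partly level. I keep pressing.

```bash
python3 -m pendant '[[0,0,0,2,0],[0,0,0,4,0],[0,0,0,4,0]]' && python3 -m pendant '[[0,0,0,2,0],[0,1,0,4,0],[0,1,0,4,0]]'
```

```text
clock: 26.92
eef_pos: [0.5487, 0.2323, 0.0514]
ee_rot: [0.997, 0.082, 0.002, -0.0]
force: [-6.2, -1.9, 9.5]
width: 0.122
clock: 27.3
eef_pos: [0.5485, 0.2323, 0.0465]
ee_rot: [0.997, 0.082, 0.0, -0.0]
force: [-7.4, -2.5, 7.0]
width: 0.123
```

Run:
```python
from h import *
a,b=pitch('r',.011,roi=(240,180,300,260),far=0)
```

```text
tip [0.5624 0.239  0.0445] gap 10.4 out 0.0147 across -0.0044 pitch -41.4
```

```bash
python3 -m pendant '[[0,0,0,2,0],[0,0,0,3,0],[0,0,0,3,0]]' && python3 -m pendant '[[0,0,0,1,0],[0,0,0,3,0],[0,0,0,3,0]]' && python3 -m pendant '[[0,-6,0,-20,0],[0,-16,0,-80,0],[0,-16,0,-115,0],[0,-16,0,-115,0],[0,-16,0,-115,0]]'
python3 - <<'E'
from h import *
go(.549,.232,.15)
im=manip.snapshot('scene')['image']; g=cv2.cvtColor(im,cv2.COLOR_BGR2GRAY)
cv2.imwrite('pics/c10.png',cv2.resize(im[110:250,200:340],(560,560),interpolation=cv2.INTER_CUBIC))
E
```

```text
clock: 27.78
eef_pos: [0.5485, 0.2324, 0.0432]
ee_rot: [0.997, 0.082, 0.0, -0.0]
force: [-6.9, -2.7, 7.0]
width: 0.125
clock: 28.15
eef_pos: [0.5487, 0.2324, 0.0399]
ee_rot: [0.997, 0.082, 0.001, -0.0]
force: [-5.8, -2.1, 5.8]
width: 0.124
clock: 28.78
eef_pos: [0.5326, 0.2296, 0.1511]
ee_rot: [0.997, 0.082, -0.0, -0.0]
force: [-1.2, 0.1, -2.9]
width: 0.125
t 28.775 at [0.5326 0.2296 0.1511] yaw 9.4 q [0.31 0.17 1.39 0.   1.59 1.72] w 0.125 F [-1.2  0.1 -2.9] shift [16.6  0.4  1.1] turn None
```

View pics/c10.png

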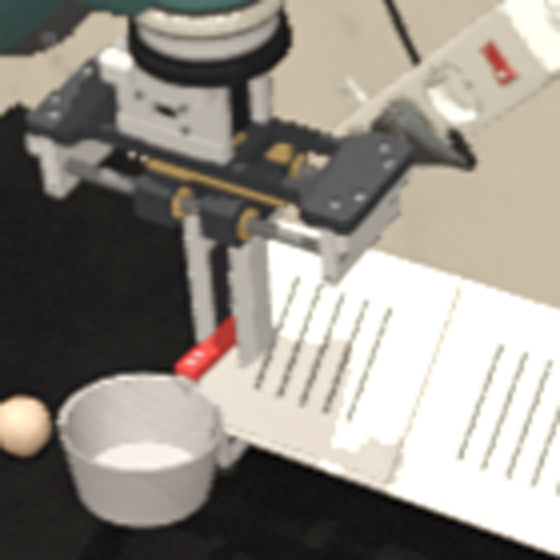

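The red pan now hangs essentially level: rim extremes at crop (60,410) and (222,415), handle joining at (190,362). I carry it to the nest and measure the tip there.

```bash
python3 -c "
from h import *
bowl([[215,213],[255.5,213.8]],.011)"
python3 -m pendant '[[0,-10,25,-10,-0.16],[0,-20,50,-20,-0.32],[0,-30,75,-20,-0.48],[0,-40,100,-20,-0.64],[0,-50,125,-20,-0.80],[0,-60,150,-20,-0.96],[0,-70,175,-20,-1.12],[0,-80,200,-20,-1.28],[0,-90,225,-20,-1.44],[0,-90,243,-20,-1.60],[0,-90,243,-20,-1.76],[0,-90,243,-20,-1.92],[0,-90,243,-20,-2.08],[0,-90,243,-20,-2.236],[0,-90,243,-20,-2.236],[0,-90,243,-20,-2.236]]'
python3 - <<'E'
from h import *
np.set_printoptions(precision=4,suppress=True)
go(.484,-.025,.08,137.5)
a,b=pitch('r',.011,roi=(300,180,400,330))
print([e.round(0) for e in ends(blob(a['image'],'r',(300,180,400,330)))],[e.round(0) for e in ends(blob(b['image'],'r'))])
print(plane(b,ends(blob(b['image'],'r'))[1][None],tool()[0]['eef_pos'][2]+.016))
t=manip.snapshot('top')['image']; cv2.imwrite('pics/t11.png',t)
E
```

```text
rim centre [0.4479 0.2155 0.1799] out -0.0853 dz 0.0191 expect -.080,-.004
on level plane [0.4649 0.2341 0.1568] out -0.0654 across -0.0155 width 0.0812
clock: 30.88
eef_pos: [0.4831, -0.0246, 0.1703]
ee_rot: [0.364, 0.932, -0.0, -0.001]
force: [-0.7, -0.9, -2.7]
width: 0.122
t 30.875 at [ 0.4831 -0.0246  0.1703] yaw 137.4 q [-0.17 -0.05  1.58  0.    1.61 -1.  ] w 0.122 F [-0.7 -0.9 -2.7] shift [-1.1  0.4 90.3] turn -0.002
tip [ 0.4706 -0.0144  0.1751] gap 4.6 out 0.0161 across -0.001 pitch -21.1
[array([340., 257.]), array([337., 253.]), array([342., 261.])] [array([316., 307.]), array([317., 254.]), array([316., 356.])]
[[ 0.4661 -0.0104  0.1869]]
```

```bash
cat >> h.py <<'E'
def widthpitch(c,r0,r1):
    st,M=tool(); b=manip.snapshot('wrist'); im=b['image'].astype(float); m=mask(b['image'],c)
    sal=(im[...,2]-np.maximum(im[...,0],im[...,1])) if c=='r' else im[...,0]-im[...,2]
    P=[]
    for r in range(r0,r1):
        xs=np.where(m[r])[0]; xs=xs[(xs>270)&(xs<370)]
        if len(xs)<10: continue
        l0=int(np.median(xs)); row=sal[r]; h=np.median(row[l0-8:l0+8])/2
        i=l0
        while row[i]>h:i-=1
        L=i+(h-row[i])/(row[i+1]-row[i]); i=l0
        while row[i]>h:i+=1
        R=i-(h-row[i])/(row[i-1]-row[i])
        o,d=ray(b,[[L,r],[R,r]]); d=d/(d@M[:,0:0].sum(1) if 0 else 1)
        v=(d[0]+d[1])/2; w=np.linalg.norm(d[0]-d[1]); p=o+v*(.012/w)
        q=p-st['eef_pos']; P.append([q@M[:,0],q[2]])
    P=np.array(P)
    k=np.polyfit(P[:,0],P[:,1],1)
    for _ in range(3):
        e=np.abs(P[:,1]-np.polyval(k,P[:,0])); g=e<2.5*np.median(e)+1e-4; k=np.polyfit(P[g,0],P[g,1],1)
    print('n',len(P),'slope deg',np.degrees(np.arctan(k[0])).round(1),'top z at grip',k[1].round(4),'out range',P[:,0].min().round(4),P[:,0].max().round(4),'res',np.median(e).round(4))
    return P
E
python3 - <<'E'
from h import *
np.set_printoptions(precision=4,suppress=True)
P=widthpitch('r',262,354); print(P[::8])
P=widthpitch('r',262,310)
E
```

```text
** On entry to DLASCL parameter number  4 had an illegal value
 ** On entry to DLASCL parameter number  4 had an illegal value
 ** On entry to DLASCL parameter number  4 had an illegal value
 ** On entry to DLASCL parameter number  4 had an illegal value
 ** On entry to DLASCL parameter number  5 had an illegal value
 ** On entry to DLASCL parameter number  4 had an illegal valueh.py:58: RuntimeWarning: divide by zero encountered in scalar divide
  L=i+(h-row[i])/(row[i+1]-row[i]); i=l0
h.py:60: RuntimeWarning: divide by zero encountered in scalar divide
  R=i-(h-row[i])/(row[i-1]-row[i])
h.py:62: RuntimeWarning: divide by zero encountered in scalar divide
  v=(d[0]+d[1])/2; w=np.linalg.norm(d[0]-d[1]); p=o+v*(.012/w)
Traceback (most recent call last):
  File "h.py", line 65, in widthpitch
    k=np.polyfit(P[:,0],P[:,1],1)
numpy.linalg.LinAlgError: SVD did not converge in Linear Least Squares
```

```bash
python3 - <<'E'
import re
t=open('h.py').read(); t=t[:t.index('def widthpitch')]
t+='''
def widthpitch(c,r0,r1):
    "handle 12 mm wide: distance along the ray from its width in each row of the wrist view"
    st,M=tool(); b=manip.snapshot('wrist'); im=b['image'].astype(float)
    sal=im[...,2]-np.maximum(im[...,0],im[...,1]) if c=='r' else im[...,0]-im[...,2]
    P=[]
    for r in range(r0,r1):
        row=np.clip(sal[r,280:360],0,None); top=np.percentile(row,75)
        if top<40: continue
        cov=np.clip(row/np.median(row[row>.6*row.max()]),0,1); cov[cov<.15]=0
        xs=np.where(cov>.5)[0]; w=cov[xs[0]-2:xs[-1]+3]; mid=(xs[0]+xs[-1])/2; W=(cov[xs[0]-2:xs[0]+3].sum()+cov[xs[-1]-2:xs[-1]+3].sum())+(xs[-1]-xs[0]-5)
        o,d=ray(b,[[280+mid-W/2,r],[280+mid+W/2,r]]); p=o+d.mean(0)*(.012/np.linalg.norm(d[0]-d[1])); q=p-st['eef_pos']; P.append([r,W,q@M[:,0],q[2]])
    P=np.array(P)
    k=np.polyfit(P[:,2],P[:,3],1); e=np.abs(P[:,3]-np.polyval(k,P[:,2])); g=e<=2*np.median(e); k=np.polyfit(P[g,2],P[g,3],1)
    print('slope deg',np.degrees(np.arctan(k[0])).round(1),'top z at grip',k[1].round(4),'res',np.median(e).round(4)); return P
'''
open('h.py','w').write(t)
E
python3 - <<'E'
from h import *
np.set_printoptions(precision=4,suppress=True)
P=widthpitch('r',262,345); print(P[::7])
E
```

```text
slope deg -9.8 top z at grip 0.0083 res 0.0015
[[262.      25.7814   0.0158   0.0076]
 [279.      25.7967   0.0082   0.0098]
 [286.      25.096    0.0032   0.0059]
 [293.      25.1774   0.0002   0.0074]
 [300.      25.1807  -0.003    0.0083]
 [307.      25.0763  -0.0066   0.0085]
 [314.      24.988   -0.0101   0.0088]
 [321.      24.9435  -0.0135   0.0095]
 [328.      25.2661  -0.0156   0.0126]
 [335.      25.144   -0.0192   0.0127]
 [342.      24.9435  -0.0231   0.0124]]
```

Handle width against image row gives roughly 10° of remaining tilt, bowl high. That agrees in sign with the rim estimate and is too much to set down gently, so I press it once more on the free right bay's lip.

```bash
python3 -m pendant '[[0,0,15,0,0.17],[0,0,30,0,0.34],[0,0,45,0,0.51],[0,0,60,0,0.68],[0,5,75,0,0.85],[0,8,90,0,1.02],[0,10,105,0,1.19],[0,12,120,0,1.36],[0,14,135,0,1.53],[0,16,145,0,1.70],[0,18,151,0,1.87],[0,18,151,30,2.04],[0,18,151,60,2.21],[0,18,151,95,2.232],[0,18,151,110,2.232],[0,18,151,116,2.232],[0,18,151,116,2.232]]' && python3 -m pendant '[[0,0,0,4,0],[0,0,0,8,0],[0,0,0,11,0],[0,0,0,11,0]]'
```

```text
clock: 33.25
eef_pos: [0.5731, 0.0988, 0.0563]
ee_rot: [0.996, 0.084, 0.001, -0.0]
force: [0.7, -0.1, -1.6]
width: 0.125
clock: 33.75
eef_pos: [0.5722, 0.0988, 0.0441]
ee_rot: [0.996, 0.084, -0.0, -0.0]
force: [-0.5, 0.0, -1.5]
width: 0.124
```

```bash
python3 -m pendant '[[0,0,0,3,0],[0,0,0,5,0],[0,0,0,5,0]]' && python3 -m pendant '[[0,0,0,2,0],[0,0,0,4,0],[0,0,0,4,0]]'  && python3 -c "
from h import *
widthpitch('r',262,345)"
```

```text
clock: 34.12
eef_pos: [0.5726, 0.0988, 0.0403]
ee_rot: [0.996, 0.084, 0.0, 0.0]
force: [-2.0, -0.1, 4.1]
width: 0.128
clock: 34.5
eef_pos: [0.5725, 0.0987, 0.0356]
ee_rot: [0.996, 0.084, 0.0, 0.0]
force: [-1.3, -0.3, 3.9]
width: 0.123
slope deg -3.7 top z at grip 0.0107 res 0.0019
```

```bash
python3 -m pendant '[[0,0,0,1,0],[0,0,0,2,0],[0,0,0,2,0]]' && python3 -m pendant '[[0,-6,0,-30,0],[0,-16,0,-80,0],[0,-16,0,-115,0],[0,-16,0,-115,0]]'
python3 - <<'E'
from h import *
widthpitch('r',262,345); go(.484,-.025,.17,137.5)
im=manip.snapshot('scene')['image']; g=cv2.cvtColor(im,cv2.COLOR_BGR2GRAY)
for r in range(222,262,3): print(r,g[r,266:284].tolist(),'|',g[r,308:326].tolist())
e=ends(blob(manip.snapshot('wrist')['image'],'r')); print(e)
E
```

```text
clock: 34.92
eef_pos: [0.5726, 0.0988, 0.0346]
ee_rot: [0.996, 0.084, 0.0, 0.0]
force: [-3.9, -0.4, 8.7]
width: 0.122
clock: 35.42
eef_pos: [0.5589, 0.0963, 0.1511]
ee_rot: [0.996, 0.084, 0.004, -0.0]
force: [0.2, -0.2, -1.4]
width: 0.127
slope deg -3.4 top z at grip 0.0105 res 0.0018
t 35.475 at [0.5573 0.0962 0.1482] yaw 9.6 q [0.07 0.14 1.43 0.   1.57 1.47] w 0.123 F [-0.   0.8 -2.2] shift [-92.5 107.3 -21.9] turn -2.232
222 [127, 180, 235, 254, 255, 255, 255, 255, 254, 255, 255, 255, 255, 255, 255, 255, 255, 254] | [177, 177, 181, 143, 105, 97, 91, 112, 192, 226, 230, 208, 186, 172, 162, 198, 225, 232]
225 [20, 19, 18, 18, 16, 18, 38, 67, 117, 170, 221, 253, 255, 255, 255, 254, 231, 226] | [171, 140, 105, 96, 99, 148, 198, 211, 225, 231, 231, 229, 193, 148, 209, 231, 231, 232]
228 [19, 22, 21, 19, 21, 18, 21, 20, 19, 19, 18, 16, 15, 11, 20, 52, 93, 138] | [101, 102, 97, 143, 213, 233, 234, 233, 232, 231, 231, 230, 229, 229, 230, 229, 230, 228]
231 [21, 22, 19, 21, 19, 20, 20, 20, 18, 20, 21, 21, 21, 23, 22, 20, 18, 17] | [155, 160, 207, 229, 233, 233, 232, 231, 231, 230, 229, 230
[... 1134 characters left out ...]
, 159, 165, 172] | [196, 196, 207, 242, 253, 240, 198, 202, 216, 168, 71, 21, 21, 21, 21, 20, 21, 22]
255 [38, 37, 38, 33, 29, 28, 28, 28, 28, 28, 27, 27, 24, 46, 123, 175, 180, 197] | [241, 254, 254, 254, 249, 237, 196, 146, 114, 67, 25, 19, 20, 21, 22, 21, 20, 22]
258 [37, 30, 27, 28, 29, 29, 27, 28, 27, 28, 28, 27, 27, 32, 39, 80, 123, 141] | [253, 237, 192, 157, 144, 138, 137, 118, 72, 27, 23, 24, 23, 24, 22, 20, 18, 20]
261 [27, 25, 26, 26, 28, 28, 26, 26, 28, 28, 32, 36, 36, 33, 33, 33, 56, 115] | [147, 147, 147, 145, 143, 140, 120, 73, 27, 18, 19, 20, 21, 21, 24, 21, 24, 24]
(array([316.46987465, 308.72583906]), array([316.53292155, 259.00032068]), array([316.40957166, 356.2872138 ]))
```

Run:
```python
from h import *
for d in(.006,.011,.016): bowl([[276,244],[319.2,245.5]],d)
w=manip.snapshot('wrist'); st,M=tool()
for z in(.012,.016,.02): print(z,(plane(w,[[316.5,258]],st['eef_pos'][2]+z)[0]-st['eef_pos'])@M[:,0])
```

```text
rim centre [0.47   0.0816 0.1574] out -0.0867 dz 0.0059 expect -.080,-.004
on level plane [0.4774 0.0873 0.1474] out -0.0785 across -0.0045 width 0.0824
rim centre [0.4701 0.0816 0.1573] out -0.0864 dz 0.0011 expect -.080,-.004
on level plane [0.4739 0.0846 0.1521] out -0.0821 across -0.0023 width 0.0819
rim centre [0.47   0.0816 0.1573] out -0.0865 dz -0.004 expect -.080,-.004
on level plane [0.4701 0.0816 0.1573] out -0.0864 across -0.0 width 0.0813
0.012 0.017027181468093296
0.016 0.018301720301346705
0.02 0.019576259134600118
```

```bash
python3 -m pendant '[[0,-10,10,-10,-0.17],[0,-20,20,-20,-0.34],[0,-30,30,-20,-0.51],[0,-40,40,-20,-0.68],[0,-50,50,-20,-0.85],[0,-60,60,-20,-1.02],[0,-70,70,-20,-1.19],[0,-80,80,-20,-1.36],[0,-90,90,-20,-1.53],[0,-95,103,-20,-1.70],[0,-95,103,-20,-1.87],[0,-95,103,-20,-2.04],[0,-95,103,-20,-2.21],[0,-95,103,-20,-2.232],[0,-95,103,-20,-2.232],[0,-95,103,-20,-2.232]]'
python3 - <<'E'
from h import *
from scipy.optimize import least_squares
go(.4806,-.0215,.08,137.5)
widthpitch('r',262,345)
im=manip.snapshot('top')['image']; cv2.imwrite('pics/t12.png',cv2.resize(im[160:310,340:490],(600,600),interpolation=cv2.INTER_CUBIC))
E
```

```text
clock: 37.78
eef_pos: [0.4801, -0.0213, 0.1682]
ee_rot: [0.363, 0.932, -0.0, -0.0]
force: [0.2, 0.4, -2.0]
width: 0.123
t 37.775 at [ 0.4801 -0.0213  0.1682] yaw 137.4 q [-0.16 -0.06  1.59  0.    1.61 -0.99] w 0.123 F [ 0.2  0.4 -2. ] shift [-0.6  0.2 88.2] turn -0.001
slope deg -0.2 top z at grip 0.0104 res 0.0014
```

View pics/t12.png

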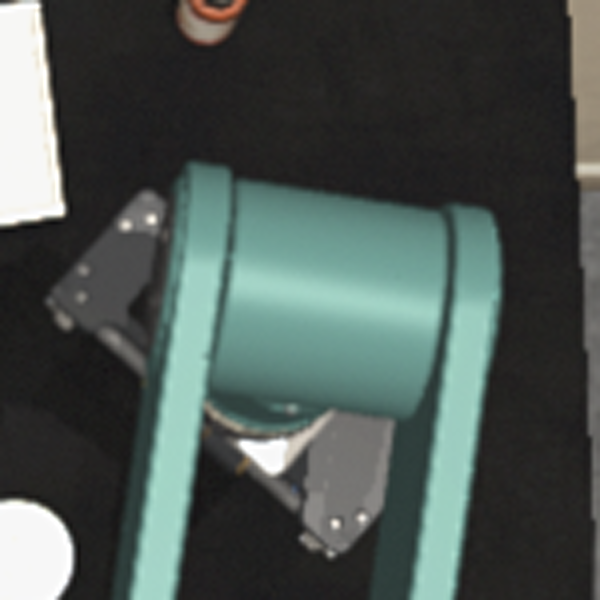

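The top view is blocked by the arm. The width measure now shows the handle level (−0.2°), so I lower it.

```bash
python3 -m pendant '[[0,0,0,40,0],[0,0,0,80,0],[0,0,0,100,0],[0,0,0,110,0],[0,0,0,116,0],[0,0,0,116,0]]' && python3 -m pendant '[[0,0,0,3,0],[0,0,0,6,0],[0,0,0,8,0],[0,0,0,8,0]]' && python3 -m pendant '[[0,0,0,1,0],[0,0,0,2,0],[0,0,0,2,0]]'
```

```text
clock: 38.62
eef_pos: [0.4806, -0.0214, 0.0529]
ee_rot: [0.363, 0.932, 0.0, 0.0]
force: [-0.0, 0.5, -1.8]
width: 0.122
clock: 39.12
eef_pos: [0.48, -0.0213, 0.0443]
ee_rot: [0.362, 0.932, 0.0, -0.0]
force: [-0.9, -0.3, -2.0]
width: 0.125
clock: 39.5
eef_pos: [0.4803, -0.0213, 0.0425]
ee_rot: [0.362, 0.932, 0.0, 0.0]
force: [0.2, 0.2, -0.7]
width: 0.121
```

```bash
python3 -m pendant '[[0,0,0,1,0],[0,0,0,2,0],[0,0,0,2,0]]' && python3 -m pendant '[[0,0,0,1,0],[0,0,0,2,0],[0,0,0,2,0]]'
```

```text
clock: 39.88
eef_pos: [0.4803, -0.0213, 0.0407]
ee_rot: [0.362, 0.932, 0.0, 0.0]
force: [-1.7, 0.0, 2.1]
width: 0.124
clock: 40.25
eef_pos: [0.4803, -0.0212, 0.0386]
ee_rot: [0.362, 0.932, 0.0, 0.0]
force: [-0.4, 2.5, 2.6]
width: 0.121
```

```bash
python3 -m pendant '[[0,0,0,1,0],[0,0,0,1,0]]'
python3 - <<'E'
from h import *
widthpitch('r',262,345)
E
```

```text
clock: 40.5
eef_pos: [0.4803, -0.0213, 0.0375]
ee_rot: [0.362, 0.932, 0.0, 0.0]
force: [-0.9, 1.5, 2.6]
width: 0.124
slope deg -2.2 top z at grip 0.0107 res 0.0018
```

```bash
python3 -m pendant '[[0,0,0,-1,0],[0,0,0,-2,0],[0.126,0,0,-2,0],[0.128,0,0,-2,0],[0.13,0,0,-2,0],[0.133,0,0,-2,0],[0.136,0,0,-2,0],[0.14,0,0,-2,0],[0.15,0,0,-2,0],[0.2,0,0,-2,0],[0.35,0,0,-2,0],[0.35,0,0,-2,0]]' && python3 -m pendant '[[0.35,0,0,-30,0],[0.35,0,0,-80,0],[0.35,60,0,-110,0],[0.35,120,0,-110,0],[0.35,170,0,-110,0],[0.35,170,0,-110,0]]'
python3 - <<'E'
from h import *
np.set_printoptions(precision=4,suppress=True)
S={n:manip.snapshot(n) for n in('scene','top')}
for c,z in(('y',.049),('b',.053),('r',.057)):
    P={}
    for n,roi in(('scene',(330,270,420,350)),('top',(370,230,460,300))):
        e=ends(blob(S[n]['image'],c,roi)); P[n]=e; q=plane(S[n],np.array(e),z); d=q[2]-q[1]; print(c,n,q[0],'tip',q[2],'yaw',np.degrees(np.arctan2(d[1],d[0])).round(1),'len',np.linalg.norm(d).round(4))
    for i in(0,2): print('   3d',*tri(S['scene'],P['scene'][i],S['top'],P['top'][i]))
f=lambda i,x,y: cv2.resize(i[y:y+120,x:x+120],(400,400),interpolation=cv2.INTER_CUBIC)
cv2.imwrite('pics/c13.png',np.hstack([f(S['scene']['image'],330,250),f(S['top']['image'],370,190)]))
E
```

```text
clock: 42.05
eef_pos: [0.4802, -0.0213, 0.0395]
ee_rot: [0.362, 0.932, 0.0, -0.0]
force: [0.2, -1.0, -0.2]
width: 0.342
clock: 42.8
eef_pos: [0.3533, 0.0951, 0.1499]
ee_rot: [0.36, 0.933, 0.001, 0.001]
force: [0.7, -0.1, -0.6]
width: 0.351
y scene [ 0.4817 -0.1458  0.049 ] tip [ 0.4689 -0.1621  0.049 ] yaw -128.1 len 0.0524
y top [ 0.4872 -0.1444  0.049 ] tip [ 0.4709 -0.1629  0.049 ] yaw -131.4 len 0.0518
   3d [ 0.4873 -0.145   0.0416] 0.0021710295015333904
   3d [ 0.4705 -0.1625  0.0475] 0.0018111417858965955
b scene [ 0.462  -0.0847  0.053 ] tip [ 0.4365 -0.0861  0.053 ] yaw -177.1 len 0.0587
b top [ 0.4647 -0.085   0.053 ] tip [ 0.4396 -0.0867  0.053 ] yaw -176.2 len 0.0533
   3d [ 0.4643 -0.0847  0.0505] 0.0018489566281986963
   3d [ 0.439  -0.0861  0.0504] 0.0024530843325780024
r scene [ 0.4817 -0.0268  0.057 ] tip [ 0.4605 -0.0061  0.057 ] yaw 135.7 len 0.0667
r top [ 0.4819 -0.0245  0.057 ] tip [ 0.4621 -0.0073  0.057 ] yaw 139.0 len 0.0583
   3d [ 0.4827 -0.0254  0.0547] 0.0016640211945708413
   3d [ 0.4615 -0.0066  0.0566] 0.0019220017605197906
```

View pics/c13.png

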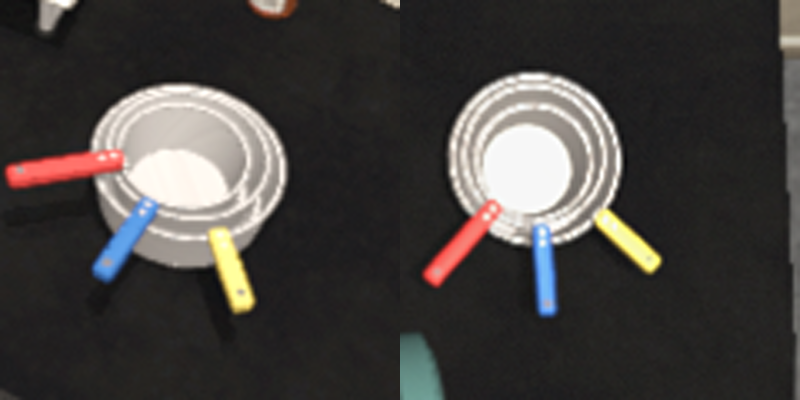

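All three pans are nested and concentric, with the handles fanned: red tip at crop-right (433,275), blue (546,310), yellow (652,265). I hand the job in.

```bash
python3 -c "
from station import manip
print(manip.close_job())"
```

```text
the job is handed in; nothing more can be done
None
```

The pans are put away as one nest: the medium pan in the large one, the small pan in the medium one. I handed the job in with the robot clear, at about 43 s of the 58 s.

**How it was done:** I gripped each pan by its handle and turned it upright by pressing the handle tip on the rack's lip. I then lowered it a few millimetres at a time until the force showed contact, and opened the fingers slowly.

**Last checks:**
- **Fan:** the handles point at about −131° (yellow), −177° (blue) and 137° (red), so the steps are about 45° each. The two views of red differ, at 135.7° and 139.0°.
- **Seating:** the handle tips sit at about 47.5, 50.4 and 56.6 mm, against 49, 53 and 57 mm expected. The pictures show the pans flat and centred.
- **Large pan:** its handle measured the same before and after, to within about 1 mm.
- **Tub and bottles:** I did not measure their positions again at the end. Nothing I saw suggested contact with them.

**Not perfect:**
- **Medium pan:** it was still about 6° off level when its edge touched, so it settled the last few millimetres as the fingers opened.
- **Small pan:** it needed a second press on the lip before it was level.
- **Camera calibration:** the scene and top views disagreed by up to about 5 mm.
- **Pictures:** I viewed 14, four over the budget of 10.

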